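Tap a cast test block down onto its parallels in the specimen vise

TASK

Lift the cast amber test block straight out of the open mould, set it upright and centred in the mouth of the spring-jaw vise, lengthways along the jaws, and let go of it there. Then take the soft-faced mallet and tap the block down between the jaws, with the mallet and not with the gripper, until it sits level on both parallels and nips them so that they no longer slide. Stand the mallet back on its rubber pad, and do not shift the parallels or knock the other things on the bench.

Things in the scene. Friction and masses are not known exactly. Their poses are not given: they have to be found in the camera images.
- casting_center (a point): Cast amber test block, a plain bar 120 long (its x) x 46 wide (y) x 60 high (z), about 0.37 kg. This point is its centre, 30 mm above its underside. It starts upright in the mould's cavity, x along the mould's x, the upper 42 mm of its height standing clear; grasp it there, across the 46 mm.
- mould: Fixed lower half of a split aluminium mould, 180 (x) x 110 (y) x 34 high, with latch keepers (25 high) to y = +-66 at mid-length; origin at the centre of its underside. Its centred cavity is 123 x 49 and 18 deep, open upwards. Steel guide pins of 12 diameter stand 18 above its top face at x, y = (77, 40) and (-77, -40).
- vise_seat (a point): In the fixed vise, 58 mm above the bench: where the centre of the block's underside lies when it is fully down on the parallels. x points level across the jaws to the fixed jaw, y along the jaws, z up: the block goes in with its long axis along this y, either way round. Its sides must then lie between grip faces at x = +23 (fixed) and -23 (moving, sprung).
- vise_mouth (a point): Middle of the open mouth of the empty vise, level with the jaw tops: 37 mm above vise_seat and 2 mm to +x of it; same axes. The jaws are 100 long (y). Down from here they have a 4 mm chamfer (54 apart at the top), 10 mm of guide land 48 apart and a 7 mm ramp narrowing to 42. A block let down here rests on the ramps, its underside about 21 above vise_seat.
- vise_jaw (a joint): Moving jaw on its springs: 0 with the vise empty, about 0.004 (m) with the block between the grip faces. The springs push with 5.5 to 7 N; driving the block down takes about 8 to 22 N on the ramps, then less, until it meets the parallels and stops hard; friction holds it where it is left. Its last 16 mm run between the grip faces, down to x = 0 of vise_seat.
- vise: The whole grey and dark steel vise; origin on the bench 58 mm under vise_seat, same axes. It reaches from x = -133 to +75 mm and y = -56 to +56 mm. Jaw tops, 95 mm above the bench, are its highest parts; behind the moving jaw (-x) are springs, an end plate and a small T handle to about 78 high, not to be worked.
- parallel_a_center (a point): Parallel: loose ground steel bar 8 (x) x 140 (y) x 22 high (z), standing on edge on the vise bed along the fixed jaw, so that its ends show past the jaws. This point is its centre.
- parallel_b_center (a point): The other parallel, the same, along the moving jaw.
- mallet_head (a point): Soft-faced mallet, 0.4 kg, standing on one face of its head on the pad. The head is an upright cylinder 42 diameter (43 at its grey band) and 90 high, its faces flat over 26 diameter inside a bevelled rim; this point is its centre, 45 mm above the lower face, which serves to tap with. The handle, 22 diameter, runs level along the mallet's -x at this height, its end 170 from this point.
- pad: Fixed dark rubber pad on the bench, 120 x 120 x 6 mm, for the mallet; origin at the centre of its underside.
- mould_top: Bystander: upper half of the mould, an aluminium plate 110 (x) x 180 (y) x 30 high with two bow handles to 60 high; origin at the centre of its underside.
- bottle: Bystander: blue bottle, 58 diameter, 150 high; origin at the centre of its underside.
- beaker: Bystander: glass beaker, 68 diameter, 90 high; origin at the centre of its underside.
- gauge: Bystander: hardness gauge on a round foot 52 diameter, with a grey dial, 90 high; origin at the centre of its underside.
- jar: Bystander: amber jar, 52 diameter, 62 high; origin at the centre of its underside.
- tin: Bystander: steel tin, 72 diameter, 100 high; origin at the centre of its underside.
- reagent: Bystander: tall brown glass bottle with white cap, 60 diameter, 185 high; origin at the centre of its underside.
- spanner: Bystander: steel spanner lying flat, 170 long (x), 20 high; origin at the middle of its underside.
There are look-alikes about, which are no part of the job. Leave any turquoise look-alike of the part that bears mallet_head alone.

How it is judged (in metres and radians):
On the way, in this order (a step that is already met when the one before it is completed fails the run):
1. the block is lifted clear of the mould, upright (z of casting_center in the frame of mould above 0.11 m and angle between casting_center's own z axis and vertical below 0.25 rad), for 0.1 s.
2. the block stands in the mouth of the vise, upright, centred to 12 mm along the jaws, let go of, and not yet driven down (more than 12 mm above the parallels) (x of casting_center in the frame of vise_seat between -0.006 and 0.006 m and y of casting_center in the frame of vise_seat between -0.012 and 0.012 m and angle between the x axis of casting_center and the y axis of vise_seat, either way round below 0.08 rad and z of casting_center in the frame of vise_seat between 0.042 and 0.057 m and angle between casting_center's own z axis and vertical below 0.12 rad and contact force between the fingers and casting below 0.05 N), for 0.3 s.
3. a blow of the mallet brings the block home: within 1.5 mm of the parallels with the mallet on it (z of casting_center in the frame of vise_seat below 0.0315 m and contact force between mallet and casting above 1 N), for 0.02 s.
At the end, for the whole second after the job is handed in: The block is down within 1.5 mm of its seat, level (0.03 rad), along the jaws (0.08 rad), centred within 12 mm along and 6 mm across them, and presses on both parallels (over 0.3 N each). The mallet stands on its head on the pad, within 45 mm of the pad's centre each way, at rest (x of casting_center in the frame of vise_seat between -0.006 and 0.006 m and y of casting_center in the frame of vise_seat between -0.012 and 0.012 m and angle between the x axis of casting_center and the y axis of vise_seat, either way round below 0.08 rad and contact force between casting and parallel_a above 0.3 N and contact force between casting and parallel_b above 0.3 N and z of casting_center in the frame of vise_seat below 0.0315 m and angle between casting_center's own z axis and vertical below 0.03 rad and linear speed of each of casting, mallet below 0.01 m/s and x of mallet_head in the frame of pad between -0.045 and 0.045 m and y of mallet_head in the frame of pad between -0.045 and 0.045 m and z of mallet_head in the frame of pad below 0.055 m and angle between mallet_head's own z axis and vertical below 0.08 rad); the robot touches nothing.
It fails at once if the block is forced down between the jaws by the gripper (over 5 N from the fingers with the block less than 15 mm above its seat) (x of casting_center in the frame of vise_seat between -0.006 and 0.006 m and y of casting_center in the frame of vise_seat between -0.012 and 0.012 m and angle between the x axis of casting_center and the y axis of vise_seat, either way round below 0.08 rad and z of casting_center in the frame of vise_seat below 0.045 m and contact force between the fingers and casting above 5 N).
It fails at once if the block is tipped over by more than 0.6 rad (angle between casting_center's own z axis and vertical above 0.6 rad).
It fails at once if a parallel is shifted by more than 25 mm (distance of any of parallel_a_center, parallel_b_center from where it was at the start of the episode above 0.025 m).
It fails at once if a bystander is shifted by more than 30 mm or tipped over (distance of any of mould_top, bottle, beaker, gauge, jar, tin, reagent, spanner from where it was at the start of the episode above 0.03 m or angle between any of mould_top, bottle, beaker, gauge, jar, tin, reagent, spanner's own z axis and vertical above 0.5 rad).
It also fails if it takes over 72 s, if anything falls off the work surface, if the arm or the gripper's body presses on something with over 40 N, if the wrist force passes 120 N, or if a joint passes its speed limit or range.

ROBOT

A 7-joint arm with a two-finger parallel gripper is mounted at the origin on the work surface. World frame = base frame: x ahead of the robot, y to its left, z up, the work surface at z = 0. Lengths are in mm, angles in rad, forces in N, time in s.
With the tool pointing down it reaches from about 400 to 900 mm from the base axis. Payload 5.6 kg.
Tool frame: the origin (TCP) lies midway between the tips of the shut fingers; the grasp point (between the pads) lies 19 mm behind it; x points along the fingers, y is the direction in which the jaws open and shut, and the axes are right-handed (so a half turn about x gives the same grasp; the last joint's range is limited). The gripper opens to 92 mm and grips with 3 to 60 N. Pads are 20 mm wide; open, the fingers measure 128 mm over their backs; the gripper's body (75 mm by 189 mm) begins 69 mm behind the grasp point.
Start: joints at [-1.327, 0.468, -0.012, 1.603, 0.006, 1.071, -0.056], TCP at [183.916, 623.445, 214.592] pointing down, gripper open.
Joint ranges: [-2.53, 2.53], [-0.31, 2.02], [-1.57, 1.55], [0.28, 2.44], [-1.29, 4.43], [0.15, 1.84], [-2.92, 2.92]. Speed limits (rad/s): [2.57, 2.57, 3.14, 3.14, 3.14, 3.14, 3.14].

INTERFACE

Orientations are given as a rotation vector (axis times angle).
In Python, from cell import robot, grip, kin, viewer gives the robot as it stands. Calls block until the motion is done:
- robot.movep(position, orientation): joint-space move of the TCP to a pose.
- robot.servo_line(position, feed=150, rotation=None): straight line of the TCP; rotation=None keeps the orientation; feed is the mean speed in mm/s.
- robot.goto_joints(angles): joint-space move.
- grip(opening, newtons=None): opening from 0.0 (shut) to 1.0 (fully open); newtons is the grip in N (None keeps the last); returns when the fingers have stopped.
- robot.hold(seconds).
- kin.ik(position, orientation): joint angles nearest the present ones, or None.
- robot.observe(): the state.
- viewer.read_camera(name): name is "scene" or "top" or "wrist"; returns the picture (480x640x3 uint8, red, green, blue); there is no depth.
- viewer.camera_info(name): a dict with "camera_matrix" (3x3 intrinsics, pixels), "R" (3x3) and "t" (3): a world point X has camera coordinates R X + t. Camera axes: x right, y down, z forward; pixel columns grow to the right and rows downward; lengths in mm; the calibration is good to about 2 mm. A picture is of the moment at which its call begins: read the wrist's pose just before it. camera_info takes no time and is no camera call; for the wrist camera it gives the pose at the moment of the call.
A pose or a line that the arm cannot do raises robot.IKError and nothing moves.
- robot.job_done(): hands the job in, once; it reports no verdict.
Trained networks look in the newest picture that a camera, given by its name, has taken for a name from the list of things; names that differ only in an ending like _2 or _b are one class to them, and where a whole thing is asked for, a point or a joint stands for the part that bears it (a point fixed in the world has none). Each returns a list of dicts, best first, with "confidence" (0 to 1); they miss things now and then, are a little off and sometimes report something else, mostly with a low value. They report only what shows in the picture. A call takes as long as a camera call. They do not tell look-alikes from the thing itself.
- viewer.silhouettes(name, camera): "mask" (480x640 bool, what is visible of it).
- viewer.pinpoint(name, camera): "at" ([x, y, z] in mm, in the coordinates of the camera as it stood for that picture, good to about 4 mm: a listed point, or the origin of a listed thing).
The state is a dict: "t": time; "joints": joint angles; "joint_velocities": joint speeds; "joint_torque": joint torques, N m; "tcp_pos": TCP position; "tcp_rot": TCP orientation; "contact_force": force on the tool from outside, world axes, zero at the start; "wrist_torque": the same for the moment, N m; "grip_width": opening from 0.0 (shut) to 1.0 (fully open).
Only numpy, scipy, OpenCV 4.12 (cv2) and the standard library are available. Lean on these libraries where they do the work, as an engineer would, in place of code of your own. Each camera call takes 0.05 s, during which the arm holds its last target.

## Working session

There is one attempt and no reset: what is moved stays moved. The work goes in short steps, each a Python script; the robot and the scene stay as the last script left them, time stands still between calls to the robot, and variables do not carry over. Pictures are saved under pics/ and viewed, and the job is handed in when it is done.

```bash
ls; mkdir -p pics; python3 - <<'E'
from cell import robot, grip, kin, viewer
import cv2,numpy as np
s=robot.observe(); print(s['t'],s['tcp_pos'],s['tcp_rot'],s['grip_width'],s['contact_force'])
for c in ("scene","top","wrist"):
    im=viewer.read_camera(c); cv2.imwrite(f'pics/{c}0.png',im[:,:,::-1])
    i=viewer.camera_info(c); R=np.array(i['R']);t=np.array(i['t']); print(c,i['camera_matrix'],-R.T@t)
    for n in ("casting_center","mould","vise_seat","vise_mouth","vise","parallel_a_center","mallet_head","pad","mould_top","bottle","beaker","gauge","jar","tin","reagent","spanner"):
        if c=="wrist" : continue
        r=viewer.pinpoint(n,c)
        print(n,[(np.round(R.T@(np.array(d['at'])-t)).tolist(),round(d['confidence'],2)) for d in r[:4]])
print(robot.observe()['t'])
E
```

```text
pics
0.0 [183.74646977 622.91172955 213.68879704] [ 0.22379706  1.55917815 -0.22639363] 0.9989615096252339 [ 0.18281261 -0.80125591  0.13872887]
scene [[613.06953958   0.         316.9877482 ]
 [  0.         613.06953958 244.01669318]
 [  0.           0.           1.        ]] [1151.18327207 -833.03955898 1154.51213581]
casting_center [([547.0, -287.0, 42.0], 0.67), ([745.0, -209.0, -0.0], 0.29), ([617.0, 2.0, 50.0], 0.24)]
mould [([547.0, -288.0, -1.0], 0.83)]
vise_seat [([595.0, -7.0, 61.0], 0.59)]
vise_mouth [([598.0, -6.0, 99.0], 0.67)]
vise [([595.0, 1.0, 3.0], 0.55)]
parallel_a_center [([615.0, 1.0, 48.0], 0.5)]
mallet_head [([555.0, 283.0, 54.0], 0.78), ([279.0, 420.0, 47.0], 0.78)]
pad [([538.0, 296.0, -2.0], 0.7), ([595.0, 1.0, 3.0], 0.35), ([615.0, 1.0, 50.0], 0.16)]
mould_top [([784.0, -10.0, -2.0], 0.68)]
bottle [([733.0, 207.0, 2.0], 0.98), ([530.0, -488.0, 0.0], 0.45)]
beaker [([747.0, -210.0, 2.0], 0.59)]
gauge [([366.0, -160.0, 4.0], 0.65), ([540.0, 298.0, -2.0], 0.18)]
jar [([375.0, 142.0, 0.0], 0.66)]
tin [([566.0, 484.0, -0.0], 0.94)]
reagent [([530.0, -487.0, 3.0]
[... 686 characters left out ...]
.0, -11.0, 0.0], 0.68), ([600.0, -8.0, 61.0], 0.15)]
bottle [([738.0, 205.0, -0.0], 0.81), ([704.0, -369.0, 0.0], 0.29)]
beaker [([596.0, -5.0, 101.0], 0.71), ([747.0, -209.0, -2.0], 0.63)]
gauge [([364.0, -164.0, -3.0], 0.6), ([377.0, 140.0, -1.0], 0.33), ([750.0, -205.0, -4.0], 0.26)]
jar [([381.0, 144.0, -2.0], 0.87), ([789.0, -8.0, 3.0], 0.72), ([598.0, -6.0, 99.0], 0.48)]
tin [([565.0, 483.0, 1.0], 0.9)]
reagent [([532.0, -489.0, 0.0], 0.59)]
spanner [([702.0, -372.0, -0.0], 0.76), ([788.0, -12.0, -0.0], 0.42)]
wrist [[406.25574905   0.         323.81444465]
 [  0.         406.25574905 239.17889471]
 [  0.           0.           1.        ]] [119.94142833 643.49262216 384.0284063 ]
1.75
```

View pics/scene0.png

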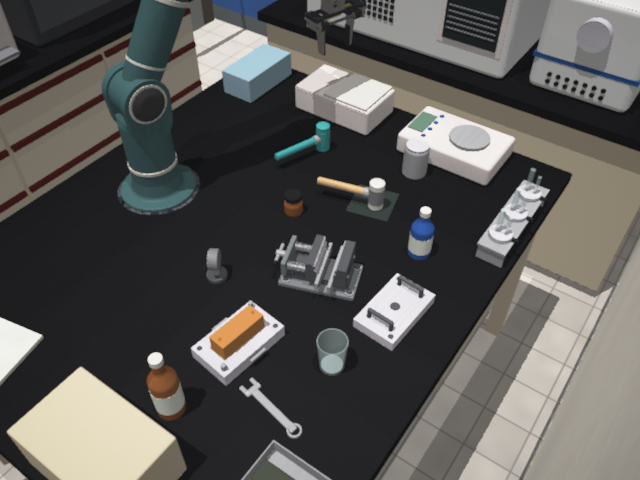

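View pics/top0.png

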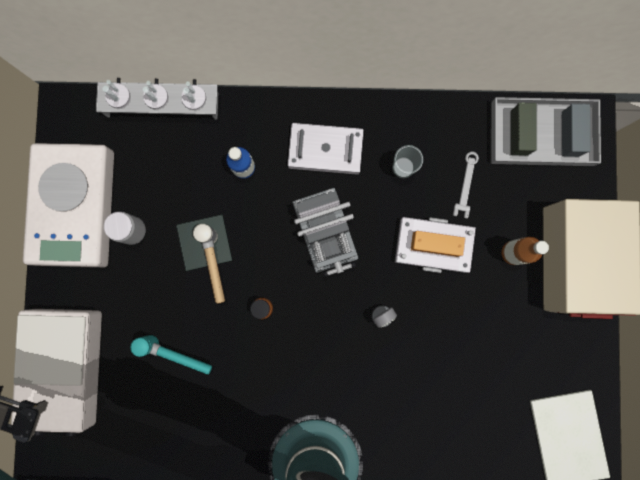

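View pics/wrist0.png

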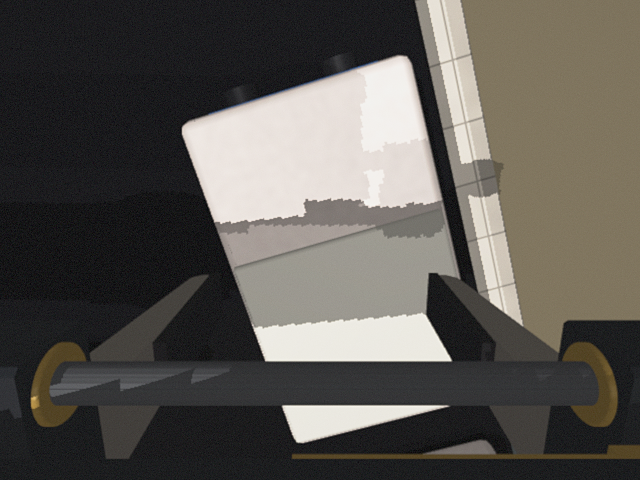

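The scene camera shows the casting in the mould at about (237,331). The vise is at (322,265) and the real mallet is on its pad at (376,193). The turquoise look-alike is at (323,136). In the top view the same items are at (440,243), (325,235), (203,233) and (145,347). Next I'll get yaws from the top view.

```bash
cat > h.py <<'E'
from cell import robot, grip, kin, viewer
import cv2,numpy as np
from scipy.spatial.transform import Rotation as Ro
def down(yaw):
    c,s=np.cos(yaw),np.sin(yaw)
    return Ro.from_matrix(np.array([[0,c,s],[0,s,-c],[-1,0,0]])).as_rotvec()
def cam(n):
    i=viewer.camera_info(n); return np.array(i['camera_matrix']),np.array(i['R']),np.array(i['t'])
def toplane(px,z,C):
    K,R,t=C; px=np.atleast_2d(np.asarray(px,float)); o=-R.T@t
    d=np.c_[px,np.ones(len(px))]@np.linalg.inv(K).T@R
    return o+d*((z-o[2])/d[:,2])[:,None]
def proj(X,C):
    K,R,t=C; p=(R@np.atleast_2d(X).T).T+t; q=p@K.T; return q[:,:2]/q[:,2:]
def rect(mask,z,C):
    cs,_=cv2.findContours(mask.astype(np.uint8),cv2.RETR_EXTERNAL,cv2.CHAIN_APPROX_NONE)
    c=max(cs,key=cv2.contourArea)[:,0,:]
    P=toplane(c,z,C)[:,:2].astype(np.float32)
    (cx,cy),(w,h),a=cv2.minAreaRect(P)
    if w<h: w,h,a=h,w,a+90
    return (cx,cy),(w,h),(np.radians(a)+np.pi/2)%np.pi-np.pi/2   # yaw of long side
def save(c,n):
    C=cam(c); im=viewer.read_camera(c); cv2.imwrite(f'pics/{n}.png',im[:,:,::-1]); return im,C
def pins(n,c,C):
    return [(np.round(C[1].T@(np.array(d['at'])-C[2]),1).tolist(),round(d['confidence'],2)) for d in viewer.pinpoint(n,c)[:3]]
def amber(im):
    h=cv2.cvtColor(im,cv2.COLOR_RGB2HSV); return cv2.inRange(h,(8,120,120),(22,255,255))
def st():
    s=robot.observe(); print('t',round(s['t'],2),'tcp',np.round(s['tcp_pos'],1),'F',np.round(s['contact_force'],1),'g',round(s['grip_width'],3)); return s
E
python3 - <<'E'
from h import *
C=cam('top'); im=cv2.imread('pics/top0.png')[:,:,::-1].copy()
m=amber(im); m[:, :400]=0; m[:,490:]=0; print('cast',rect(m,76,C))
for n in('pad','mould','vise','mould_top'):
    for i in range(1):
        pass
# masks
viewer.read_camera('top')
for n in('pad','mould','vise','casting_center','mallet_head','parallel_a_center'):
    r=viewer.silhouettes(n,'top')
    for d in r[:2]:
        print(n,round(d['confidence'],2),int(d['mask'].sum()),rect(d['mask'],dict(pad=6,mould=34,vise=60,casting_center=76,mallet_head=60,parallel_a_center=50)[n],C))
s=robot.observe(); K,R,t=cam('wrist'); T=Ro.from_rotvec(s['tcp_rot']).as_matrix()
o=-R.T@t; print('cam in tool',T.T@(o-s['tcp_pos']),'\n',T.T@R.T)
for x,y in((547,-288),(595,-5),(557,283)):
  for yaw in (-np.pi/2,0,np.pi/2,np.pi):
    q=kin.ik([x,y,200],down(yaw)); print(x,y,round(yaw,2),None if q is None else np.round(q,2))
cv2.imwrite('pics/topz.png',cv2.resize(im[160:340,150:500][:,:,::-1],None,fx=2.25,fy=2.25,interpolation=cv2.INTER_CUBIC))
E
```

```text
cast ((544.5327758789062, -283.00286865234375), (117.66297149658203, 45.60940933227539), np.float64(1.4519224031136835))
pad 0.94 1645 ((539.1887817382812, 293.9294128417969), (121.45726013183594, 120.42768096923828), np.float64(-1.3229897532847552))
mould 0.89 2338 ((544.4063110351562, -284.42279052734375), (183.59893798828125, 129.9683380126953), np.float64(1.460354636915147))
vise 0.83 3048 ((525.0767211914062, -29.35858154296875), (115.3060302734375, 107.3437728881836), np.float64(0.3463365097556981))
casting_center 0.74 1043 ((543.5223999023438, -283.0272216796875), (125.15089416503906, 50.63304901123047), np.float64(1.427571789686544))
mallet_head 0.85 988 ((489.44512939453125, 254.91848754882812), (197.62884521484375, 56.77963638305664), np.float64(0.3700695361260484))
mallet_head 0.72 994 ((267.2938232421875, 347.67401123046875), (201.00074768066406, 54.25645446777344), np.float64(1.3436341452913725))
parallel_a_center 0.53 256 ((615.5245361328125, -4.6106109619140625), (137.66607666015625, 11.744169235229492), np.float64(-1.2235880645458748))
parallel_a_center 0.18 2345 ((54
[... 300 characters left out ...]
e-01  2.41388281e-01]]
547 -288 -1.57 [-0.14  0.52  0.79  1.74 -0.41  1.06 -0.78]
547 -288 0 [-0.14  0.52  0.79  1.74 -0.41  1.06  0.79]
547 -288 1.57 [-0.28  0.61  1.03  1.75 -0.58  1.12  2.5 ]
547 -288 3.14 [-0.41  0.82  1.35  1.75 -0.84  1.28 -2.  ]
595 -5 -1.57 [-0.7   0.5   0.89  1.8  -0.45  1.05 -1.22]
595 -5 0 [-0.54  0.44  0.65  1.79 -0.31  1.02  0.22]
595 -5 1.57 [-0.42  0.41  0.48  1.78 -0.22  1.    1.72]
595 -5 3.14 [-0.92  0.78  1.35  1.81 -0.8   1.25 -2.48]
557 283 -1.57 [-1.02  0.5   0.68  1.72 -0.35  1.05 -1.79]
557 283 0 [-0.83  0.45  0.42  1.7  -0.21  1.03 -0.35]
557 283 1.57 [-0.61  0.44  0.12  1.69 -0.06  1.02  1.1 ]
557 283 3.14 [-0.38  0.45 -0.19  1.67  0.1   1.03  2.54]
```

View pics/topz.png

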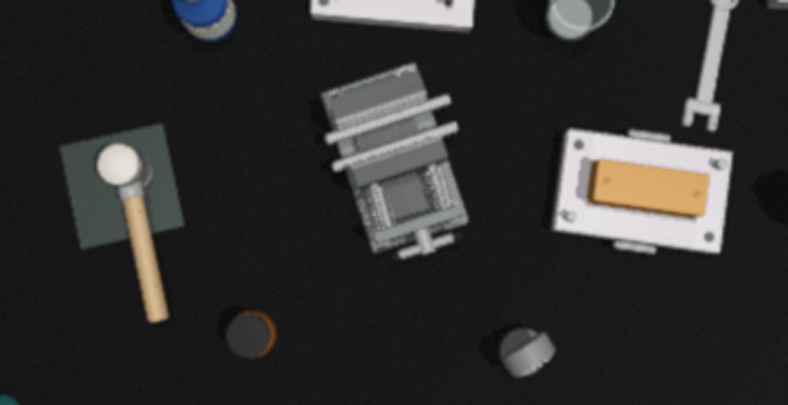

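```bash
python3 - <<'E'
from h import *
robot.movep([597,-4,250],down(0.347)); st()
im,C=save('wrist','w_vise')
for n in('vise_mouth','vise_seat','vise','parallel_a_center'): print(n,pins(n,'wrist',C))
for d in viewer.silhouettes('parallel_a_center','wrist')[:2]: print('par',round(d['confidence'],2),rect(d['mask'],47,C))
robot.movep([546,-286,190],down(-0.12)); st()
im,C=save('wrist','w_mould')
for n in('casting_center','mould'): print(n,pins(n,'wrist',C))
print('amber',rect(amber(im),76,C))
for d in viewer.silhouettes('casting_center','wrist')[:1]: print('c',rect(d['mask'],76,C))
st()
E
```

```text
t 4.76 tcp [597.1  -2.6 249.8] F [-0.2  0.3  0.1] g 1.002
vise_mouth [([596.1, -3.8, 94.3], 0.92)]
vise_seat [([594.7, -1.5, 55.4], 0.57), ([746.0, -205.7, -0.9], 0.34)]
vise [([597.6, -0.1, 1.6], 0.62)]
parallel_a_center [([615.5, -0.5, 45.0], 0.86), ([600.4, -7.1, 96.0], 0.4)]
par 0.92 ((616.344970703125, -3.53057861328125), (142.57997131347656, 9.23176383972168), np.float64(-1.213227069614435))
t 6.18 tcp [ 547.2 -284.2  190.1] F [-0.   0.4  0.3] g 1.003
casting_center [([545.9, -280.1, 47.5], 0.89)]
mould []
amber ((547.1893310546875, -281.9071350097656), (118.27226257324219, 44.767112731933594), np.float64(1.4527631630698217))
t 6.38 tcp [ 547.1 -284.3  190.2] F [-0.3  0.9 -0.1] g 1.0
```

View pics/w_vise.png

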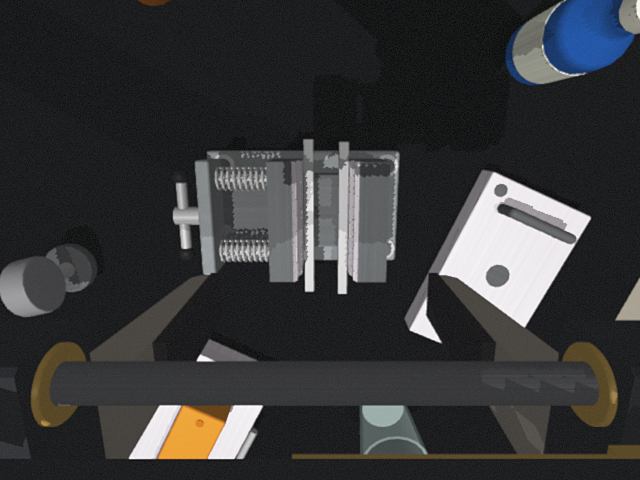

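View pics/w_mould.png

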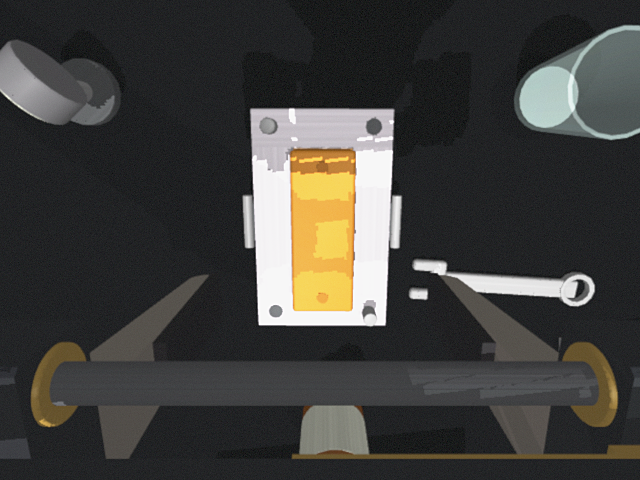

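```bash
python3 - <<'E'
from h import *
# rebuild wrist camera for w_vise
s=robot.observe(); K,R,t=cam('wrist'); T=Ro.from_rotvec(s['tcp_rot']).as_matrix()
print('yaw now',np.arctan2(T[1,1],T[0,1]), T[:,0])
Rt=T.T@R.T; ot=T.T@(-R.T@t-s['tcp_pos'])
T1=Ro.from_rotvec(down(0.347)).as_matrix(); p=np.array([597.1,-2.6,249.8])
R1=(T1@Rt).T; C=(K,R1,-R1@(p+T1@ot))
im=cv2.imread('pics/w_vise.png')
def ov(im,C,x,y,yaw):
    im=cv2.resize(im,None,fx=3,fy=3,interpolation=cv2.INTER_CUBIC)
    c,sn=np.cos(yaw),np.sin(yaw)
    def L(a,b,col):
        P=[[x+c*u-sn*v,y+sn*u+c*v,z] for u,v,z in(a,b)]; q=np.round(proj(P,C)*3).astype(int)
        cv2.line(im,tuple(map(int,q[0])),tuple(map(int,q[1])),col,1,cv2.LINE_AA)
    for u in(-25,29): L((u,-50,95),(u,50,95),(0,0,255))
    for v in(-50,50): L((-25,v,95),(-45,v,95),(0,0,255)); L((29,v,95),(45,v,95),(0,0,255))
    for u in(75,): L((u,-56,10),(u,56,10),(0,255,255))
    L((2,-50,95),(2,50,95),(0,255,0))
    return im
o=ov(im,C,595,-4,0.352)[390:900,540:1260]; cv2.imwrite('pics/ov1.png',o)
Ct=cam('top'); o=ov(cv2.imread('pics/top0.png'),Ct,595,-4,0.352)[540:840,840:1110]; cv2.imwrite('pics/ov2.png',cv2.resize(o,None,fx=1.9,fy=1.9))
E
```

```text
yaw now -0.11695108790048481 [ 6.35458586e-04  5.35544245e-04 -9.99999655e-01]
```

View pics/ov1.png

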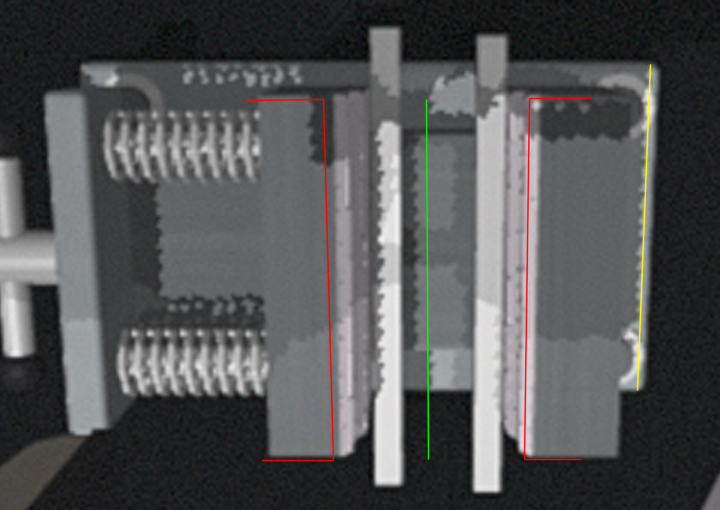

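View pics/ov2.png

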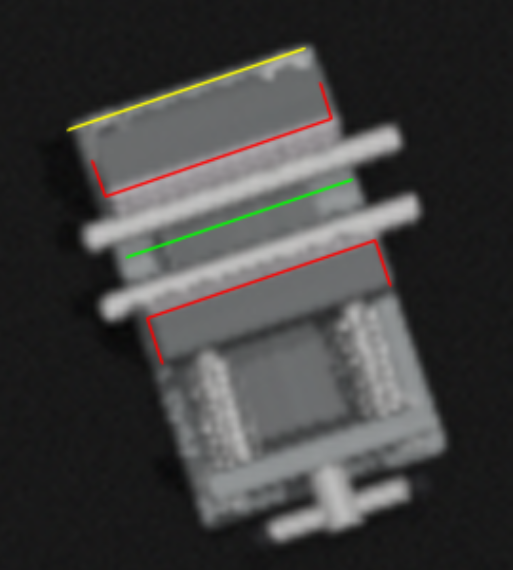

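The overlay puts vise_seat at (595,-4) with yaw 0.352, and the jaw edges match within about 1 mm in the wrist view. The block is at (547.2,-281.9) with yaw 1.453. I'll grasp and lift it now.

```bash
cat >> h.py <<'E'
def line(p,feed=150,rot=None,n=1):
    "line with a correction for steady offset"
    p=np.array(p,float); robot.servo_line(p,feed=feed,rotation=rot)
E
python3 - <<'E'
from h import *
tgt=np.array([547.2,-281.9])
robot.movep([*tgt,90],down(-0.118)); s=st(); e=tgt-s['tcp_pos'][:2]
robot.servo_line([*(tgt+e),41],feed=120); s=st()
grip(0.0,35); s=st()
robot.servo_line([*(tgt+e),150],feed=150); s=st()
robot.hold(0.1)
im,C=save('scene','s_lift')
print(pins('casting_center','scene',C))
E
```

```text
t 6.87 tcp [ 547.5 -282.2   90.5] F [ 0.5 -0.7  0.8] g 1.0
t 7.42 tcp [ 547.4 -282.1   41.8] F [-0.2 -0.5  0.2] g 0.998
t 8.18 tcp [ 546.9 -281.6   41. ] F [-0.  -0.2  0.2] g 0.496
t 9.06 tcp [ 546.3 -281.   149. ] F [ 0.6 -1.  -4.6] g 0.497
[([543.2, -286.2, 153.0], 0.91), ([703.7, -366.7, 3.0], 0.57), ([617.0, 1.0, 47.3], 0.25)]
```

View pics/s_lift.png

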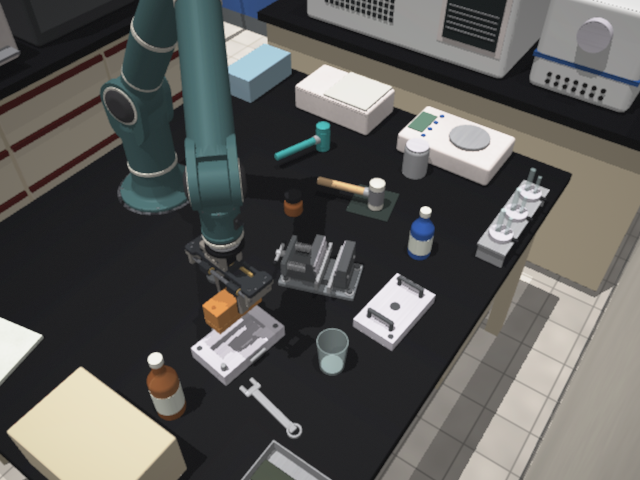

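Block is held: opening 0.496 ≈ 46 mm, −4.6 N weight, visible above the mould at about (222,309). Next I'll carry it to the vise.

```bash
python3 - <<'E'
from h import *
seat=np.array([595,-4.]); yaw=0.352; ux=np.array([np.cos(yaw),np.sin(yaw)])
m=seat+2*ux
robot.movep([*m,190],down(yaw)); s=st(); e=m-s['tcp_pos'][:2]
cmd=m+e
robot.servo_line([*cmd,128],feed=150); s=st(); f0=s['contact_force'][2]
T=Ro.from_rotvec(s['tcp_rot']).as_matrix(); print('yaw',np.arctan2(T[1,1],T[0,1]))
z=128
while z>101.5:
    z-=3 if z>110 else 1
    robot.servo_line([*cmd,z],feed=40); s=st()
    if s['contact_force'][2]-f0>2.5: break
im,C=save('scene','s_vise1'); save('top','t_vise1')
print(pins('casting_center','scene',C),cmd)
E
```

```text
t 10.36 tcp [596.6  -5.7 190. ] F [-0.1 -0.4 -4.2] g 0.496
t 10.93 tcp [597.5  -2.2 128.3] F [ 0.6 -0.5 -3.5] g 0.501
yaw 0.3502189957035914
t 11.18 tcp [597.6  -1.  125.7] F [ 1.1  0.3 -3.4] g 0.498
t 11.43 tcp [597.1  -0.7 122. ] F [ 0.8 -0.3 -3.7] g 0.496
t 11.68 tcp [596.9  -0.8 118.8] F [ 0.4 -1.5 -3.2] g 0.499
t 11.93 tcp [597.   -0.9 115.7] F [-0.1  1.2 -4.5] g 0.497
t 12.18 tcp [597.   -0.9 112.8] F [ 0.9  0.4 -4.5] g 0.5
t 12.43 tcp [597.   -0.9 109.8] F [-0.  -0.  -4.9] g 0.495
t 12.68 tcp [597.1  -0.9 109. ] F [-0.4 -0.8 -4.5] g 0.498
t 12.93 tcp [597.1  -0.9 108. ] F [-0.4  0.1 -5.6] g 0.496
t 13.18 tcp [597.1  -0.9 106.9] F [-0.2  0.1 -4.1] g 0.502
t 13.43 tcp [597.1  -0.9 105.9] F [-0.3 -0.9 -3.7] g 0.498
t 13.68 tcp [597.1  -0.9 104.9] F [-0.3  0.1 -4.3] g 0.497
t 13.93 tcp [597.4  -0.9 104.1] F [ 1.5 -0.1 -4.2] g 0.503
t 14.18 tcp [597.5  -0.9 103.3] F [ 0.9  0.7 -1.6] g 0.5
t 14.43 tcp [597.5  -0.9 103.1] F [-1.4 -0.   4.7] g 0.5
[([600.2, -6.1, 107.7], 0.85), ([535.5, 298.7, -3.2], 0.52)] [597.1351553   -0.89185315]
```

View pics/s_vise1.png

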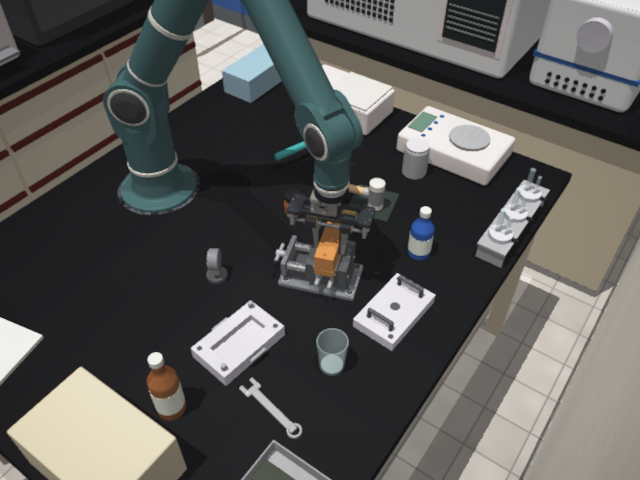

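Block rests on the ramps: contact at TCP z=103, so its underside is at about 78, as expected. Now I'll release it and look.

```bash
python3 - <<'E'
from h import *
grip(0.7); st()
robot.hold(0.15)
s=st(); x,y=s['tcp_pos'][:2]
robot.servo_line([x,y,165],feed=150); robot.servo_line([x,y,260],feed=300); robot.hold(0.15)
s=st(); im,C=save('wrist','w_rest')
m=amber(im); m[330:]=0; print('block',rect(m,138,C))
print(pins('casting_center','wrist',C), pins('vise_mouth','wrist',C))
print(pins('parallel_a_center','wrist',C))
E
```

```text
t 15.03 tcp [597.1  -0.9 101.9] F [-0.1 -0.4 -1. ] g 0.697
t 15.18 tcp [597.1  -0.9 101.9] F [-1.2 -0.4  0.6] g 0.7
t 16.37 tcp [595.9  -0.7 257.9] F [-0.3 -0.8  0.4] g 0.698
block ((598.4338989257812, -1.273162841796875), (120.31542205810547, 45.62484359741211), np.float64(-1.2182656039492965))
[([598.8, 0.1, 109.7], 0.96)] []
[([744.5, -204.3, 2.7], 0.22), ([786.8, -11.0, 0.3], 0.19)]
```

View pics/w_rest.png

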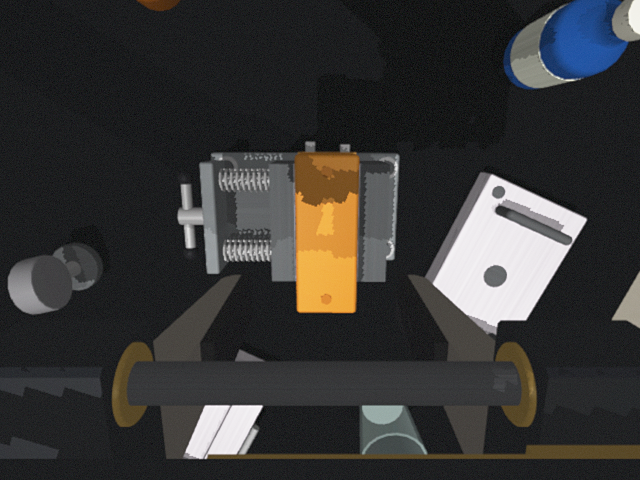

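The block stands at (598.4,-1.3) with yaw 1.923, between the jaws and let go. On to the mallet.

```bash
python3 - <<'E'
from h import *
grip(1.0)
robot.movep([556,283,240],down(1.87)); robot.hold(0.15); s=st()
im,C=save('wrist','w_mal')
print(pins('mallet_head','wrist',C),pins('pad','wrist',C))
viewer.pinpoint
for d in viewer.silhouettes('mallet_head','wrist')[:2]:
    m=d['mask']; cv2.imwrite('pics/m_mal.png',m.astype(np.uint8)*255); print(round(d['confidence'],2),m.sum())
np.savez('cmal.npz',K=C[0],R=C[1],t=C[2])
st()
E
```

```text
t 18.4 tcp [556.8 281.2 240.2] F [-0.3 -0.4 -0. ] g 1.0
[([557.6, 284.1, 52.0], 0.7), ([787.1, -9.3, -0.3], 0.7)] [([542.0, 295.7, 2.0], 0.89)]
0.56 7279
t 18.6 tcp [556.3 282.4 240.1] F [-0.2  0.9 -0.3] g 1.002
```

View pics/w_mal.png

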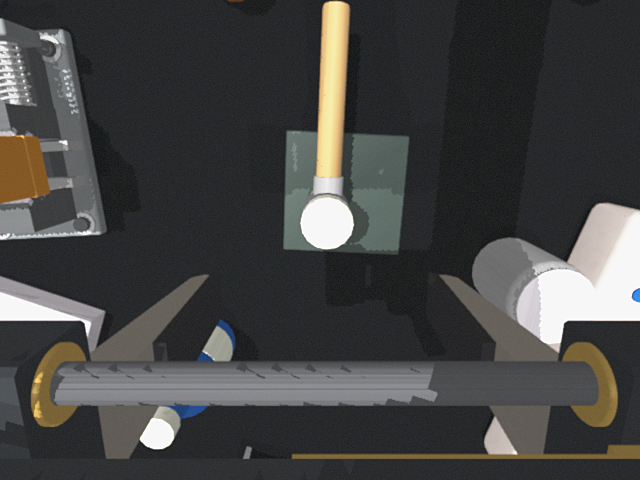

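```bash
python3 - <<'E'
from h import *
d=np.load('cmal.npz'); C=(d['K'],d['R'],d['t'])
im=cv2.imread('pics/w_mal.png'); 
hs=cv2.cvtColor(im,cv2.COLOR_BGR2HSV); g=(im.min(2)>190).astype(np.uint8); g[:190]=0; g[255:]=0; g[:,:290]=0; g[:,365:]=0
cs,_=cv2.findContours(g,cv2.RETR_EXTERNAL,cv2.CHAIN_APPROX_NONE); c=max(cs,key=cv2.contourArea); print(cv2.minEnclosingCircle(c),cv2.boundingRect(c))
(u,v),r=cv2.minEnclosingCircle(c)
for z in(90,96): print(z,toplane((u,v),z,C), toplane((u+r,v),z,C)-toplane((u-r,v),z,C))
w=cv2.inRange(hs,(8,60,100),(28,255,255)); w[180:]=0; w[:,:300]=0;w[:,370:]=0; w[:4]=0
ys,xs=np.nonzero(w); P=toplane(np.c_[xs,ys],55,C)[:,:2]
vx,vy,x0,y0=cv2.fitLine(P.astype(np.float32),cv2.DIST_L2,0,.01,.01).ravel(); print('handle yaw',np.arctan(vy/vx),x0,y0)
hd=toplane((u,v),92,C)[0,:2]; n=np.array([-vy,vx]); print('head off line',(hd-[x0,y0])@n, 'end',P[ys<8].mean(0),np.linalg.norm(P[ys<8].mean(0)-hd))
E
```

```text
((326.4948425292969, 222.12371826171875), 26.80105209350586) (300, 197, 54, 52)
90 [[554.97595617 283.4060289   90.        ]] [[-12.56571383  41.12765442   0.        ]]
96 [[553.81148512 283.01353161  96.        ]] [[-12.32980946  40.35553807   0.        ]]
handle yaw 0.25193748 454.49493 257.4738
head off line 0.035669312329490284 end [393.52449851 241.54635763] 166.3811371622008
```

```bash
python3 - <<'E'
from h import *
tgt=np.array([554.8,283.4]); rot=down(1.823)
robot.movep([*tgt,140],rot); robot.hold(0.2); s=st()
robot.servo_line([*tgt,49],feed=130); robot.hold(0.1); s=st()
grip(0.0,60); s=st()
robot.servo_line([*tgt,200],feed=180); robot.hold(0.1); s=st()
im,C=save('scene','s_mal'); save('wrist','w_mal2'); print(pins('mallet_head','scene',C))
T=Ro.from_rotvec(s['tcp_rot']).as_matrix(); print('yaw',np.arctan2(T[1,1],T[0,1]))
E
```

```text
t 19.28 tcp [556.4 284.1 142.5] F [-0.2 -0.5 -0.3] g 1.0
t 20.23 tcp [555.6 283.8  50.2] F [-0.   0.1 -0.6] g 1.0
t 21.05 tcp [554.8 283.4  48.9] F [ 0.3  0.1 -0.2] g 0.451
t 22.14 tcp [553.9 283.  198.4] F [-0.3 -0.4 -4.3] g 0.449
[([555.8, 282.7, 200.8], 0.89), ([280.0, 419.2, 45.9], 0.56)]
yaw 1.8231135019743017
```

View pics/s_mal.png

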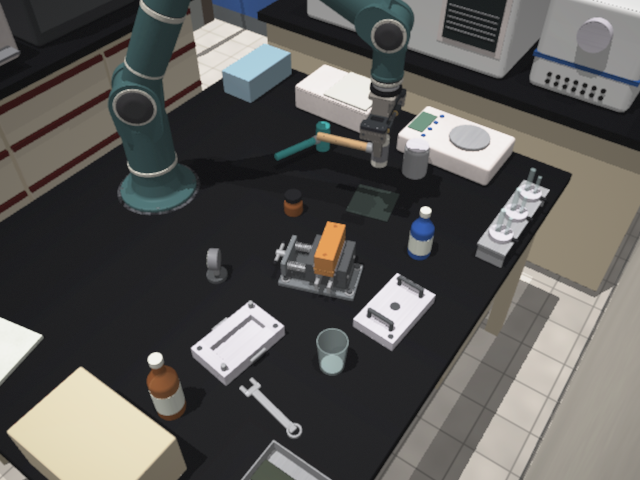

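View pics/w_mal2.png

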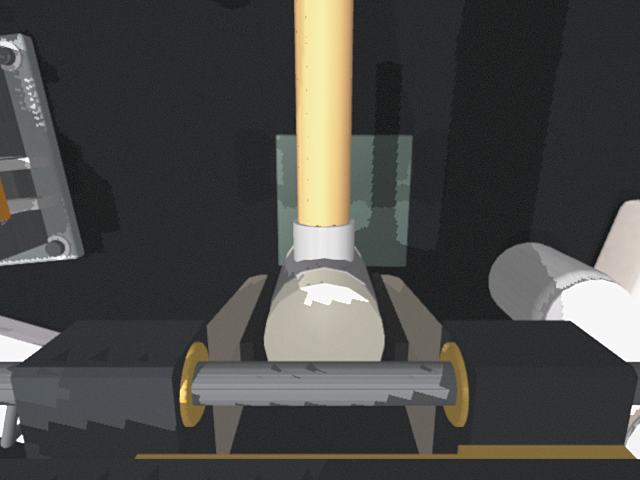

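Mallet held upright (opening 0.45 ≈ 41 mm) over the pad. In the scene view the block stands in the vise at (331,248) and the bystanders have not moved. Next I'll drive the block down with the mallet.

```bash
python3 - <<'E'
from h import *
b=np.array([597.6,-1.8])
robot.movep([*b,205],down(1.823)); robot.hold(0.25); s=st(); f0=s['contact_force'][2]
robot.servo_line([*b,186],feed=100)
z=184; hist=[]
while z>157:
    robot.servo_line([*b,z],feed=45); s=robot.observe(); f=s['contact_force'][2]-f0
    hist.append((z,round(s['tcp_pos'][2],1),round(f,1)))
    if f>38: break
    z-=1.5
print(hist); robot.hold(0.1); st()
save('scene','s_tap1')
E
```

```text
t 23.65 tcp [ 5.976e+02 -3.000e-01  2.048e+02] F [-0.3 -0.5 -4.6] g 0.45
[(184, np.float64(184.2), np.float64(1.0)), (182.5, np.float64(182.5), np.float64(1.0)), (181.0, np.float64(181.1), np.float64(0.7)), (179.5, np.float64(180.5), np.float64(9.0)), (178.0, np.float64(179.4), np.float64(12.2)), (176.5, np.float64(178.2), np.float64(14.2)), (175.0, np.float64(176.2), np.float64(9.1)), (173.5, np.float64(172.7), np.float64(5.5)), (172.0, np.float64(171.2), np.float64(0.6)), (170.5, np.float64(170.1), np.float64(1.0)), (169.0, np.float64(168.8), np.float64(1.4)), (167.5, np.float64(167.4), np.float64(3.1)), (166.0, np.float64(165.9), np.float64(3.3)), (164.5, np.float64(164.3), np.float64(3.9)), (163.0, np.float64(162.8), np.float64(2.9)), (161.5, np.float64(161.3), np.float64(2.6)), (160.0, np.float64(160.9), np.float64(9.9)), (158.5, np.float64(160.9), np.float64(19.0))]
t 28.59 tcp [597.9  -2.  160.8] F [-7.3 -0.5 14.1] g 0.448
```

View pics/s_tap1.png

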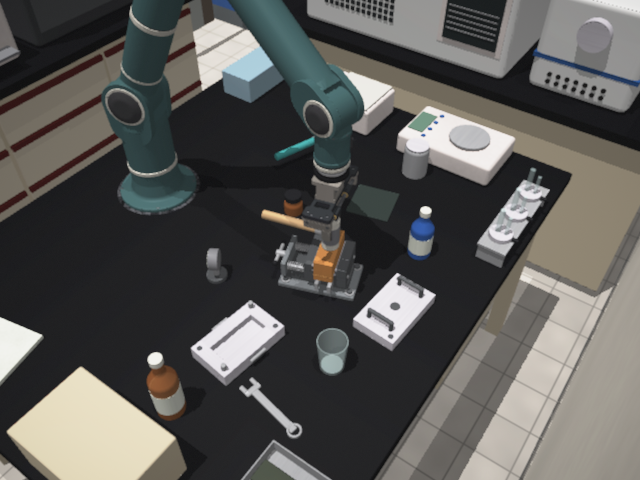

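It stopped hard at TCP 160.9, against about 161 expected at the seat. One firmer push, then I'll lift and look.

```bash
python3 - <<'E'
from h import *
b=np.array([597.2,-2.2])
robot.servo_line([*b,170],feed=80); robot.hold(0.1); s=st(); 
for z in (162,159.5,157.5,155.5,154):
    robot.servo_line([*b,z],feed=60); s=st()
    if s['contact_force'][2]>38: break
robot.hold(0.1)
robot.servo_line([*b,200],feed=150); st()
robot.movep([554.8,283.4,200],down(1.823)); robot.hold(0.2); st()
im,C=save('scene','s_home'); print(pins('casting_center','scene',C),pins('mallet_head','scene',C))
imt,Ct=save('top','t_home'); m=amber(imt); m[:,:280]=0; m[:,400:]=0;m[280:]=0
print('top block @118',rect(m,118,Ct),pins('casting_center','top',Ct))
cv2.imwrite('pics/s_home_z.png',cv2.resize(im[215:315,260:380][:,:,::-1],None,fx=6,fy=6,interpolation=cv2.INTER_CUBIC))
E
```

```text
t 29.03 tcp [597.   -2.  169.5] F [-0.8  0.7 -3.9] g 0.447
t 29.32 tcp [596.7  -2.2 161.2] F [-0.4 -0.6 -3.2] g 0.454
t 29.57 tcp [597.1  -2.2 160.9] F [-2.8  0.1  8.1] g 0.45
t 29.82 tcp [597.3  -2.2 160.8] F [-7.6  0.5 21.3] g 0.449
t 30.07 tcp [597.6  -2.3 160.7] F [-11.4   0.4  31.2] g 0.448
t 30.32 tcp [597.9  -2.3 160.5] F [-13.7   0.9  39.6] g 0.448
t 30.88 tcp [596.8  -2.1 199.4] F [-0.8 -0.1 -3.4] g 0.453
t 32.18 tcp [555.7 281.4 200.1] F [-0.6 -0.8 -3.8] g 0.452
[([592.0, -4.5, 89.0], 0.8)] [([556.6, 282.1, 205.7], 0.87), ([279.2, 421.2, 47.9], 0.62)]
top block @118 ((595.8466796875, -6.6431121826171875), (120.38905334472656, 49.74423599243164), np.float64(-1.2242407387500256)) [([596.2, -5.2, 87.1], 0.98), ([548.2, -288.4, 0.9], 0.56)]
```

View pics/s_home_z.png

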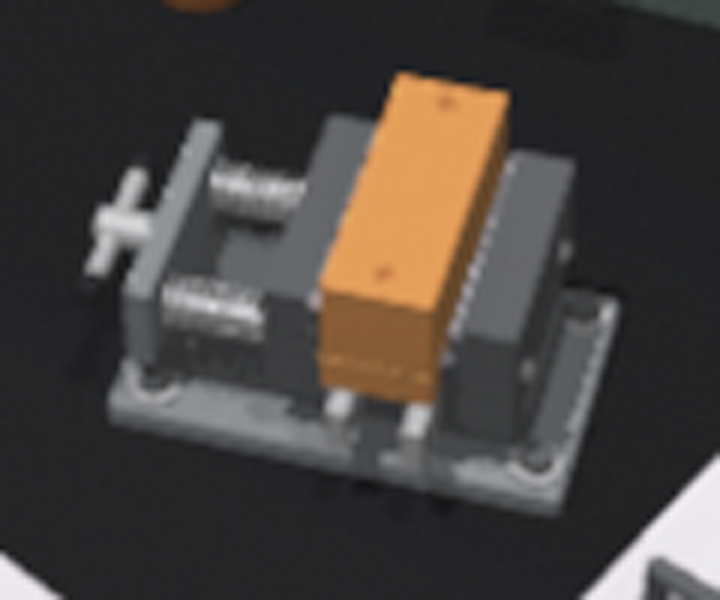

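View pics/s_home.png

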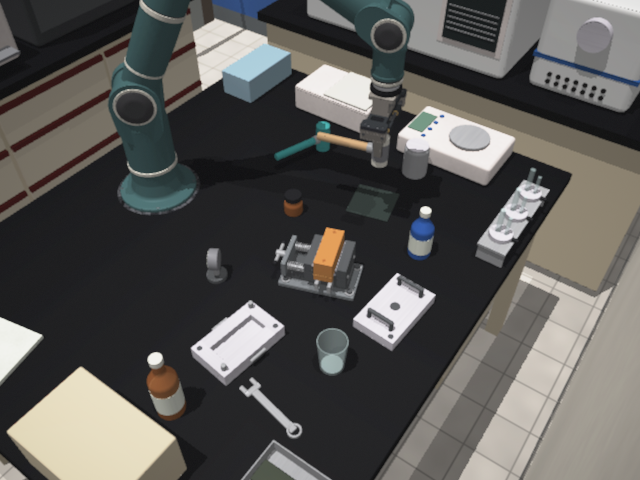

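The block sits on the parallel ends, both visible at about (340,400) and (415,418) in the zoom. The mallet readings put its top at 118.0 mm, which is the exact seat height. Next I'll return the mallet.

```bash
python3 - <<'E'
from h import *
p=np.array([553.,284.5])
robot.servo_line([*p,150],feed=150); robot.servo_line([*p,54],feed=110); robot.hold(0.15); s=st(); f0=s['contact_force'][2]
z=52
while z>45:
    robot.servo_line([*p,z],feed=30); s=st()
    if s['contact_force'][2]-f0>2.5: break
    z-=1 if z>50 else 0.5
robot.hold(0.1); grip(1.0); robot.hold(0.2); s=st(); x,y=s['tcp_pos'][:2]
robot.servo_line([x,y,150],feed=130); robot.servo_line([x,y,240],feed=250)
robot.hold(0.15); im,C=save('wrist','w_end'); print(pins('mallet_head','wrist',C),pins('pad','wrist',C)); st()
save('scene','s_end')
robot.movep([560,60,300],down(0.352)); robot.hold(0.2)
im,C=save('wrist','w_end2'); m=amber(im); m[340:]=0; print('block@118',rect(m,118,C)); print(pins('casting_center','wrist',C)); st()
E
```

```text
t 34.09 tcp [553.6 284.8  54.9] F [-0.3 -0.3 -3.2] g 0.449
t 34.34 tcp [552.9 284.5  52. ] F [-0.1 -0.6 -4.7] g 0.449
t 34.59 tcp [552.9 284.5  50.9] F [ 0.3  0.9 -3.3] g 0.447
t 34.84 tcp [553.  284.5  49.9] F [-0.7  0.4 -2.9] g 0.449
t 35.09 tcp [553.  284.5  49.5] F [ 0.9 -0.3 -3.2] g 0.448
t 35.34 tcp [553.  284.5  49. ] F [ 0.2 -0.2 -3.3] g 0.451
t 35.59 tcp [553.  284.5  48.8] F [-0.5 -0.8  0.8] g 0.445
t 36.76 tcp [553.  284.5  48.5] F [-0.4 -0.6  0.9] g 1.003
[] [([542.8, 296.3, -0.6], 0.61)]
t 38.5 tcp [552.5 284.2 238.7] F [0.3 0.2 0.2] g 0.995
block@118 ((592.6343383789062, 9.53265380859375), (114.2936782836914, 45.52068328857422), np.float64(-1.220605923336231))
[([593.7, -0.5, 87.1], 0.79)]
t 39.83 tcp [560.   60.8 299.7] F [-0.7  0.4  0.9] g 0.999
```

View pics/s_end.png

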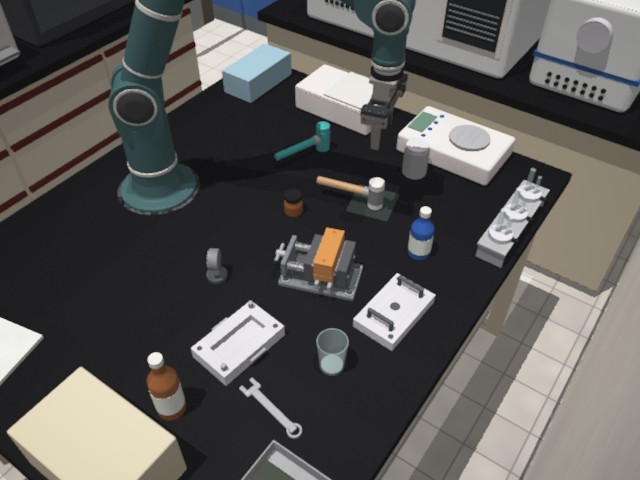

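View pics/w_end.png

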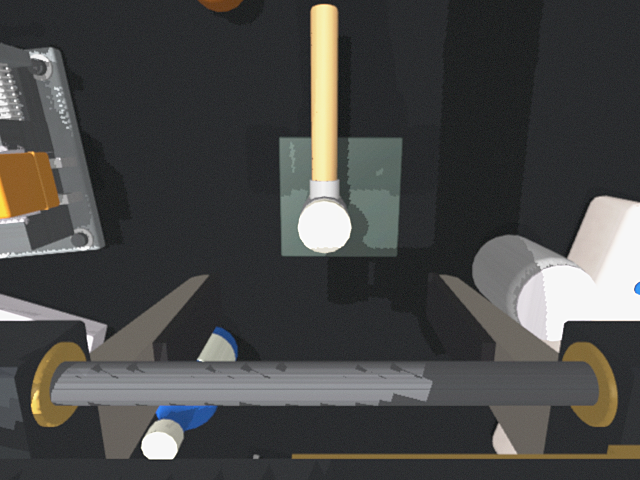

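View pics/w_end2.png

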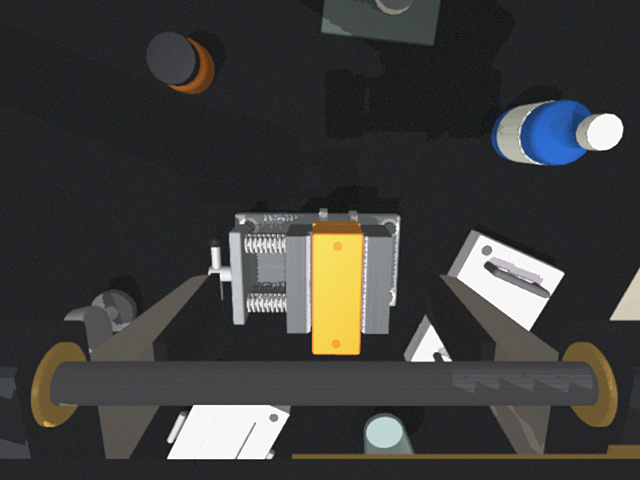

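```bash
python3 - <<'E'
from h import *
C=cam('wrist'); im=cv2.imread('pics/w_end2.png')[:,:,::-1].copy(); m=amber(im); m[358:]=0; m[:,:300]=0; m[:,370:]=0; m[:218]=0
c,(w,h),a=rect(m,118,C); print(c,w,h,a)
d=np.array(c)-[595,-4]; y=.352; print('in seat', d@[np.cos(y),np.sin(y)], d@[-np.sin(y),np.cos(y)])
d=np.load('cmal.npz'); 
for q in((312,236),(312,340),(361,236),(361,340)): print(toplane(q,118,C)[0,:2])
st(); robot.job_done()
E
```

```text
(595.366943359375, 1.497283935546875) 130.06912231445312 45.71993637084961 -1.2203742616109077
in seat 2.2397750701949435 5.03370497068952
[556.6296204   41.94074721]
[591.20338995 -53.58537139]
[597.47629784  57.06592507]
[634.82529125 -37.41284003]
t 39.83 tcp [560.   60.8 299.7] F [-0.7  0.4  0.9] g 0.999
the job is handed in; nothing more can be done
```

I moved the block into the vise, drove it down with the mallet and handed the job in at about 40 s of the 72. My checks look good, but no verdict was reported.

**What I did**
- **Lift and place:** I lifted the block out of the mould upright and let it down into the vise mouth. It met the ramps with its underside about 78 mm above the bench (79 expected), and I let go of it there.
- **Drive down:** I gripped the mallet by its head and pressed its lower face steadily on the block rather than striking it. The block moved under about 14 N on the ramps, then stopped hard. A second push to about 40 N moved it only about 0.4 mm more.
- **Mallet back:** I stood the mallet on its pad. It touched down at the height it was gripped at and went back to within about 2 mm of where it had stood, roughly 13 mm from the pad's centre each way.

**Last checks**
- **Height and level:** The mallet readings put the block's top at 118.0 mm, which is exactly the seated height. That is my only evidence that it is level; I did not measure the tilt directly.
- **Position in the vise:** The last wrist view put the block about 2 mm across the jaws and 5 mm along them from the seat, turned about 0.0 rad from the jaw line. The 5 mm is probably too high: that outline measured 130 mm long because it took in the block's end face. The earlier wrist view gave about 1.4 mm along.
- **Bystanders and parallels:** In the final scene picture the bystanders stood where they began. The ends of both parallels showed under the block, with no visible shift.

**Checks that missed or disagreed**
- The network did not find the mallet in the last wrist picture, so its final position rests on the picture and the touchdown height.
- The last wrist look put the block 2 to 6 mm from where the scene and top cameras did, depending on camera and method, still within the limits.
- I could not measure how hard the block presses on each parallel.

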